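Set the length stop of a cut-off unit and hold it

TASK

On the small bench cut-off unit, first push the guard door shut until it snaps home on its catch, then press the lock button beside the stop rod fully down to free the rod. Take the upright stop plate, pull the sprung rod out until its pointer stands in line with the clip on the scale, and finish still holding it there, for it springs back when let go. Leave the clip and the loose things on the bench where they are.

Things in the scene. Friction and masses are not known exactly. Their poses are not given: they have to be found in the camera images.
- cutter: the fixed cut-off unit. Origin: at bench height under the centre of its grey housing, 80 mm (x) by 110 mm (y) by 100 mm high. z up, x points away from the door side (door face at x = -46 mm when shut). The stop rod runs out along -y, at x = 0, 60 mm above the bench, from a fixed sleeve (28 mm thick) ending at y = -127 mm. Base plate 6 mm thick, y = +62 to -302 mm, x = -63 to +47 mm
- guard_door (a joint): opening angle of the guard door, rad: 0 shut on its catch, grows as it opens, starts 0.5 to 1.0. Hinged at its right (the unit's -y) edge; shutting turns it clockwise seen from above. The door stays where it is left; the sprung ball catch resists from about 0.15 rad on, takes about 2 to 3 N at the free edge, and below about 0.04 rad pulls the door home
- guard_door_hinge (a point): point on the vertical hinge axis of the guard door, 70 mm above the bench. The door is a plain upright panel without handle, 105 mm wide, 4 mm thick, from 14 to 96 mm above the bench; its outer face is 2 mm from the hinge plane
- guard_door_push (a point): point on the outer face of the guard door, 80 mm from the hinge axis (25 mm from the free edge), 70 mm above the bench: a good place to push; moves with the door
- lock_button (a joint): travel of the lock button, m: 0 up (rod locked), 0.008 fully down; the rod is free from 0.007. It has no spring: it takes about 4 N to move and stays where it is left
- lock_button_top (a point): centre of the top of the lock button, a plain round steel button of 18 mm diameter standing 12 mm proud of a 26 mm square dark block on the sleeve, at the unit's x = 0, y = -100 mm; its top is 92 mm above the bench when up, 84 mm when down. Pressed straight down
- stop_rod (a joint): extension of the stop rod, m: 0 fully in, at most 0.105; grows as the rod is drawn out along the unit's -y. Locked at 0 (1 mm play) while the button is up. A spring pulls it in with 2 N at 0 to about 3.5 N at 0.1
- stop_plate_top (a point): centre of the top face of the upright stop plate on the rod's end, the part to grip: dark steel, 36 mm (the unit's x) by 16 mm (along the rod), from 30 to 125 mm above the bench. With the rod in it is at the unit's x = 0, y = -170 mm
- stop_pointer (a point): tip of the pointer, a steel blade 3 mm wide (along the rod) that sticks out from the stop plate over the scale on the door side of the rod; 40 mm above the bench, moves with the rod, in line with the middle of the stop plate
- clip_mark (a point): top of the 3 mm wide upright steel fin of the index clip, a dark saddle 26 x 12 mm sitting stiffly on the scale (an aluminium bar with cross lines every 5 mm, along the rod on its door side). Fin 36 mm above the bench, 4 mm below the pointer's path; it marks where to set the pointer, 45 to 85 mm out from its start. Set means: pointer and fin at the same y of the unit
- pliers_2: blue-handled pliers, 54 x 163 x 12 mm, lying in front of the scale; leave alone
- nut_3: hex nut, 26 mm, 11 mm high, lying in front of the unit; leave alone
- bolt_4: hex bolt, 22 x 52 x 19 mm, lying behind the unit; leave alone
- tape_roll: roll of black tape, 68 mm diameter, 19 mm high, behind the stop rod; leave alone
- screw_tin: open tin of screws, 74 mm diameter, 75 mm high, to the right; leave alone
- tape_measure: tape measure, 38 x 79 x 62 mm, to the right; leave alone

How it is judged (in metres and radians):
On the way, in this order (a step that is already met when the one before it is completed fails the run):
1. the guard door is shut and seated on its catch (value of joint guard_door below 0.025 rad), for 0.2 s.
2. the lock button is fully down (value of joint lock_button above 0.0068 m), for 0.2 s.
At the end, for the whole second after the job is handed in: the gripper still holds the drawn-out rod (fingers press on it with more than 1 N) at rest, with the pointer within 4 mm of the clip's fin along the scale; the door is still shut (within 0.025 rad), the lock button still down, and the clip has not been shifted by more than 4 mm (value of joint guard_door below 0.025 rad and value of joint lock_button above 0.006 m and y of stop_pointer in the frame of clip_mark between -0.004 and 0.004 m and velocity of joint stop_rod between -0.01 and 0.01 m/s and contact force between the fingers and stop_rod above 1 N and distance of clip_mark from where it was at the start of the episode below 0.004 m); the arm keeps its last pose, push and grip.
It fails at once if a loose thing on the bench (pliers, nut, bolt, tape roll, screw tin, tape measure) is moved by more than 30 mm (distance of any of pliers_2, nut_3, bolt_4, tape_roll, screw_tin, tape_measure from where it was at the start of the episode above 0.03 m).
It also fails if it takes over 53 s, if anything falls off the work surface, if the arm or the gripper's body presses on something with over 40 N, if the wrist force passes 120 N, or if a joint passes its speed limit or range.

ROBOT

A 6-joint arm with a two-finger parallel gripper is mounted at the origin on a cart in front of the work surface, level with it; the furniture and walls round the work are solid. World frame = base frame: x ahead of the robot, y to its left, z up, the work surface at z = 0. Lengths are in m, angles in degrees, forces in N, time in s.
With the tool pointing down it reaches from about 0.275 to 0.875 m from the base axis. Payload 12.5 kg.
Tool frame: the origin (TCP) lies midway between the tips of the shut fingers; the grasp point (between the pads) lies r.grip_depth behind it (r.grip_depth is the distance from the TCP to the grasp point, in m); z points along the fingers, y is the line along which they close (so a half turn about z gives the same grasp; the last joint's range is limited). The gripper opens to 85 mm and grips with 20 to 120 N. Pads are 22 mm wide; open, the fingers measure 114 mm over their backs; the gripper's body (76 mm by 85 mm) begins 54 mm behind the grasp point. The pads swing forward as they close: fully open they stand 13 mm farther back than shut.
Start: joints at [-74.29, 20.094, 94.641, -0, 65.266, -4.847], TCP at [0.193, -0.515, 0.231] pointing down, gripper open.
Joint ranges: [-157.81, 157.81], [-45, 120.19], [0.68, 151.7], [-89.99, 269.99], [4.06, 180], [-164.3, 164.3]. Speed limits (degrees/s): [127.2, 127.2, 159.86, 180, 180, 180].

INTERFACE

Orientations are given as [roll, pitch, yaw] about the fixed x, y, z axes, in that order (R = Rz(yaw) Ry(pitch) Rx(roll)).
In Python, from cell import r gives the robot as it stands. The module is installed in compiled form; this text tells all that it offers.
- The arm moves only by the tool apply_moves, never from a script. Its argument "increments" is a list of rows, each a list of 2 entries, a list of its own where there are three numbers: the shift along the tool's x, y, z each as a share of 20 cm, from -1 to 1, then the turn, a rotation vector about the tool's x, y, z each as a share of 45 degrees, from -1 to 1. In form: [[[tx, ty, tz], [rx, ry, rz]], ...]. A call has exactly 5 rows; each row is the pose to reach, as a shift and turn from the pose commanded when the call began, along the tool's axes at that moment; what a row does not reach only later rows make up. A row lasts 1/12 s, in which the tool goes at most 41.7 mm and 7.16 degrees, less where a joint would pass 70% of its speed; a pose out of reach is approached as far as the arm can. A call with a number of a shift or a turn outside -1 to 1 is refused whole. A call with a gripper value outside its range is refused whole. "jaw" is the finger opening in mm, from 0 to 85.4, set as the call begins (left out, the last holds). The fingers move at their own pace and stop on an object; "squeeze" is the grip in N (left out, the last holds). Time passes only in rows, so rows that repeat a pose let the fingers close, or fill a call up. It gives the time, the measured TCP pose, the force, the opening and the grip force at its end, in the units of the state.
- r.read_state(): the state, without advancing time (a new reading comes with each control period).
- r.snapshot(name): name is "scene" or "side" or "wrist"; returns a dict with "frame" (400x640x3 uint8, red, green, blue), "camera_matrix" (3x3 intrinsics, pixels), "k1" (the pictures are not rectified: a ray, as slopes to the right and down, at radius r is drawn at 1 + k1 r^2 times it, then the intrinsics apply), "R" (3x3) and "t" (3): a world point X has camera coordinates R X + t; the wrist camera has in their place "tool_from_camera" (4x4, takes a point from camera to tool coordinates, whose origin is the TCP and whose axes are the flange's). Camera axes: x right, y down, z forward; pixel columns grow to the right and rows downward; lengths in m; the calibration is good to about 2 mm. A picture is of the moment at which its call begins: read the wrist's pose just before it. There is no depth.
- r.job_done(): hands the job in; it is judged then, once.
The state is a dict: "time_s": time; "q": joint angles; "dq": joint speeds; "tau": joint torques, N m; "tool_pos": TCP position; "tool_rot": TCP orientation; "wrist_force": force on the tool from outside, world axes, zero at the start; "moment": the same for the moment, N m; "gripper_width": opening from 0.0 (shut) to 1.0 (fully open); "grasp_force": force on a finger pad.
Only numpy, scipy, OpenCV 4.12 (cv2) and the standard library are available. Lean on these libraries where they do the work, as an engineer would, in place of code of your own. Each camera call takes 0.05 s, during which the arm holds its last target. There are 200 camera calls.

## Working session

There is one attempt and no reset: what is moved stays moved. The work goes in short steps, Python scripts to look and compute and a tool call to move; the robot and the scene stay as the last step left them, time stands still between calls to the robot, and variables do not carry over. Pictures are saved under pics/ and viewed, at most 10 in all, crops included, and the job is handed in when it is done.

Besides the shell and the picture viewer there is one more tool, called after "Call:" by a JSON object that holds its "api" and its "payload". apply_moves: Moves the arm, as the interface text tells. Its arguments: {"type":"object","properties":{"increments":{"type":"array","items":{"type":"array"}},"jaw":{"type":"number"},"squeeze":{"type":"number"}},"required":["increments"]}

```bash
mkdir -p pics; python3 - <<'E'
from cell import r
import cv2,json,numpy as np
s=r.read_state();print(s['tool_pos'],s['tool_rot'],s['time_s'],r.grip_depth)
for n in ("scene","side","wrist"):
    d=r.snapshot(n);cv2.imwrite(f"pics/{n}0.png",d["frame"][:,:,::-1])
    print(n,{k:np.round(v,4).tolist() for k,v in d.items() if k!="frame"})
E
```

```text
[ 0.19306947 -0.51464748  0.23077485] [-1.79933652e+02 -5.57164893e-03  2.05581548e+01] 0.0 0.0187
scene {'camera_matrix': [[501.6828, 0.0, 319.1269], [0.0, 501.6828, 196.3359], [0.0, 0.0, 1.0]], 'k1': -0.1638, 'R': [[0.8978, -0.4403, 0.0056], [-0.3312, -0.6836, -0.6503], [0.2902, 0.582, -0.7596]], 't': [-0.5608, 0.1173, 1.2515]}
side {'camera_matrix': [[461.407, 0.0, 320.7328], [0.0, 461.407, 197.8484], [0.0, 0.0, 1.0]], 'k1': -0.0282, 'R': [[0.9379, -0.3468, 0.0096], [-0.1267, -0.368, -0.9212], [0.323, 0.8627, -0.3891]], 't': [-0.5912, 0.0811, 1.218]}
wrist {'camera_matrix': [[307.5512, 0.0, 318.2849], [0.0, 307.5512, 202.242], [0.0, 0.0, 1.0]], 'k1': -0.0243, 'tool_from_camera': [[0.0004, -0.9563, -0.2925, 0.0727], [1.0, 0.0003, 0.0003, 0.0009], [-0.0002, -0.2925, 0.9563, -0.1424], [0.0, 0.0, 0.0, 1.0]]}
```

View pics/scene0.png

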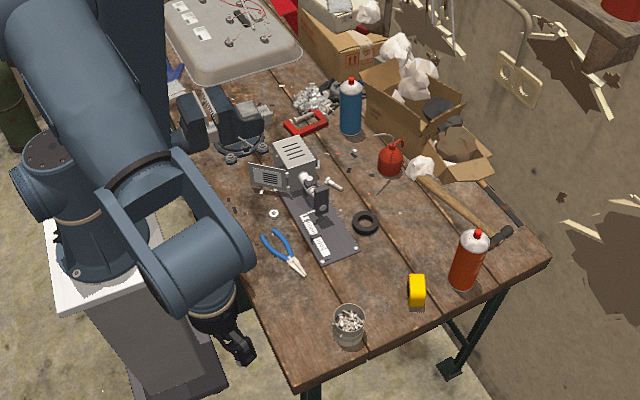

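View pics/side0.png

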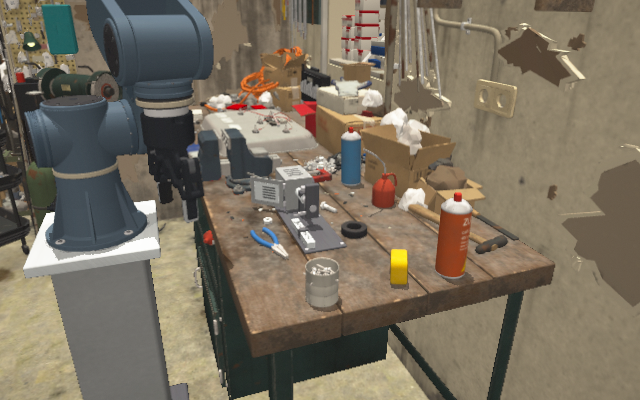

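The scene picture shows the unit with its housing near (295,155), the open door near (268,178), the stop plate near (322,195) and the base plate's end near (355,248). I'll enlarge both views.

```bash
python3 - <<'E'
import cv2
a=cv2.imread("pics/scene0.png")[130:270,240:370];cv2.imwrite("pics/sc.png",cv2.resize(a,None,fx=4.28,fy=4.28,interpolation=cv2.INTER_CUBIC))
a=cv2.imread("pics/side0.png")[160:255,240:355];cv2.imwrite("pics/si.png",cv2.resize(a,None,fx=6,fy=6,interpolation=cv2.INTER_CUBIC))
E
```

```text
(no output)
```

View pics/sc.png

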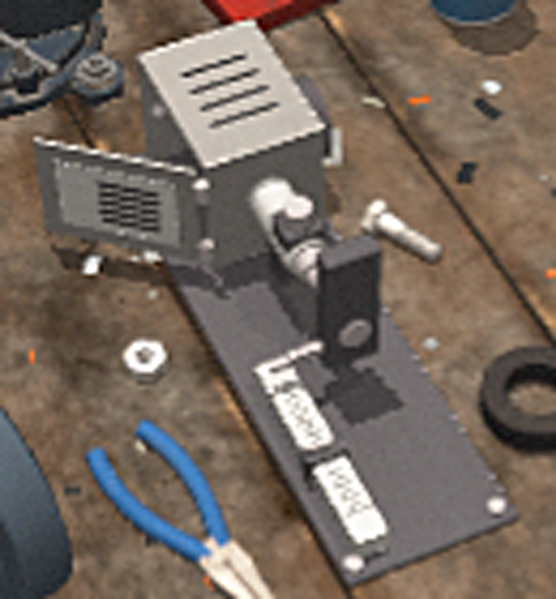

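View pics/si.png

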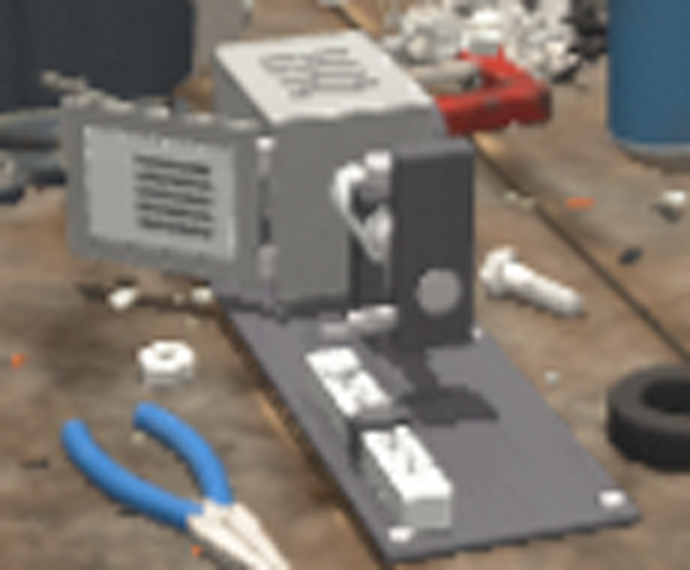

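The crops show:

| Feature | Scene crop (px) | Side crop (px) |
|---|---|---|
| Housing top corners | (139,57), (255,20), (327,130), (203,167) | (215,50), (352,30), (440,100), (272,128) |
| Base end corners | (345,585), (517,517) | (395,558), (638,518) |
| Button | (297,207) | (378,158) |
| Door free edge | (36,140) to (48,233) | (62,100) to (72,255) |

The clip is about halfway along the scale. I'll fit the pose to these points.

```bash
cat >h.py <<'E'
import numpy as np,cv2
from scipy.optimize import least_squares
from scipy.spatial.transform import Rotation as Ro
def proj(X,K,k1,R,t):
    return cv2.projectPoints(np.atleast_2d(X).astype(float),cv2.Rodrigues(np.array(R))[0],np.array(t,float),np.array(K),np.array([k1,0,0,0.]))[0][:,0]
def unit(p,P):
    c,s=np.cos(p[2]),np.sin(p[2]);P=np.atleast_2d(P)
    return np.c_[p[0]+c*P[:,0]-s*P[:,1],p[1]+s*P[:,0]+c*P[:,1],P[:,2]]
def door(th,hy,u,z,off=-.002): # shut: from hinge (-.044,hy) along +y ; opens ccw
    # direction of door for opening th
    d=np.array([-np.sin(th),np.cos(th)]);n=np.array([np.cos(th),np.sin(th)])
    return np.r_[np.array([-.044,hy])+u*d+off*n,z]
E
cat >fit.py <<'E'
from h import *
from cell import r
cs=[r.snapshot("scene"),r.snapshot("side")]
A=[(np.array(a)/4.28+[240,130]) for a in [(139,57),(255,20),(327,130),(203,167),(345,585),(517,517),(297,207),(350,247),(36,140),(48,233),(265,367)]]
B=[(np.array(a)/6+[240,160]) for a in [(215,50),(352,30),(440,100),(272,128),(395,558),(638,518),(378,158),(432,148),(62,103),(72,255),(325,328)]]
def pts(p):
    F=[(-.04,.055,.1),(.04,.055,.1),(.04,-.055,.1),(-.04,-.055,.1),(-.063,-.302,.006),(.047,-.302,.006),(0,-.1,.092),(0,-.17,.125),door(p[3],p[4],.105,.096),door(p[3],p[4],.105,.014),(p[5],-.17,.04)]
    return unit(p,F)
f=lambda p:np.concatenate([(proj(pts(p),c["camera_matrix"],c["k1"],c["R"],c["t"])-O).ravel() for c,O in zip(cs,(A,B))])
s=least_squares(f,[.5,-.1,0,.7,-.052,-.04],loss='soft_l1')
print(s.x.round(4),np.degrees(s.x[2]));print(s.fun.reshape(2,-1,2).round(1).tolist())
np.save("p.npy",s.x)
for n,u in dict(push=door(s.x[3],s.x[4],.08,.07),hinge=(-.044,s.x[4],.07),btn=(0,-.1,.092),plate=(0,-.17,.125)).items(): print(n,unit(s.x,u).round(4))
E
python3 fit.py
```

```text
[ 0.5422 -0.0115 -0.0148  0.8467 -0.055  -0.0506] -0.8493912848396674
[[[-0.8, -0.6], [-0.8, -0.5], [-0.6, -0.3], [0.1, 0.5], [-0.2, 0.3], [-0.1, 0.1], [-0.4, 0.1], [-0.8, 0.9], [-0.7, 0.6], [-0.4, -0.1], [0.5, 1.7]], [[0.2, -0.9], [2.9, -0.2], [-0.2, 0.0], [0.5, -1.6], [-0.8, -0.4], [1.3, -0.8], [1.4, 0.1], [0.6, -0.7], [0.8, -0.9], [0.5, 0.1], [-0.0, 1.9]]]
push [[ 0.4369 -0.0135  0.07  ]]
hinge [[ 0.4974 -0.0659  0.07  ]]
btn [[ 0.5408 -0.1115  0.092 ]]
plate [[ 0.5397 -0.1815  0.125 ]]
```

The fit is tight, about 1 px: unit yaw is -0.85°, the door is at about 0.85 rad, and the push point is at (0.437, -0.0135). I'll start the approach with the fingers shut.

Call:
{"api": "apply_moves", "payload": {"increments": [[[0.14,-0.14,0],[0,0,0.1]],[[0.28,-0.28,0],[0,0,0.2]],[[0.42,-0.42,0],[0,0,0.3]],[[0.56,-0.56,0],[0,0,0.4]],[[0.7,-0.71,0],[0,0,0.476]]], "jaw": 0, "squeeze": 40}}

```text
time_s: 0.67
tool_pos: [0.2747, -0.3313, 0.2312]
tool_rot: [180.0, -0.0, -1.1]
wrist_force: [1.6, 0.1, 0.1]
gripper_width: 0.302
grasp_force: 0.0
```

Call:
{"api": "apply_moves", "payload": {"increments": [[[0.07,-0.15,0.03],[0,0,0]],[[0.14,-0.3,0.06],[0,0,0]],[[0.21,-0.45,0.09],[0,0,0]],[[0.28,-0.6,0.12],[0,0,0]],[[0.34,-0.75,0.15],[0,0,0]]]}}

```text
time_s: 1.08
tool_pos: [0.3452, -0.1824, 0.2012]
tool_rot: [180.0, -0.0, -0.9]
wrist_force: [0.6, -0.5, 0.6]
gripper_width: -0.001
grasp_force: 0.0
```

Call:
{"api": "apply_moves", "payload": {"increments": [[[0.07,-0.15,0.1],[0,0,0]],[[0.14,-0.3,0.2],[0,0,0]],[[0.21,-0.45,0.35],[0,0,0]],[[0.27,-0.6,0.5],[0,0,0]],[[0.33,-0.75,0.65],[0,0,0]]]}}

```text
time_s: 1.5
tool_pos: [0.4112, -0.0387, 0.0757]
tool_rot: [180.0, -0.1, -0.9]
wrist_force: [0.1, -0.2, 0.0]
gripper_width: 0.003
grasp_force: 0.0
```

Call:
{"api": "apply_moves", "payload": {"increments": [[[0,-0.02,0.04],[0,0,0]],[[0.02,-0.05,0.08],[0,0,0]],[[0.06,-0.09,0.08],[0,0,0]],[[0.1,-0.13,0.08],[0,0,0]],[[0.14,-0.17,0.08],[0,0,0]]]}}

```text
time_s: 1.92
tool_pos: [0.4406, -0.0067, 0.0616]
tool_rot: [180.0, -0.1, -0.9]
wrist_force: [-0.4, -1.5, -0.9]
gripper_width: -0.001
grasp_force: 0.5
```

Call:
{"api": "apply_moves", "payload": {"increments": [[[0.04,-0.02,0],[0,0,0]],[[0.08,-0.04,0],[0,0,0]],[[0.12,-0.05,0],[0,0,0]],[[0.16,-0.06,0],[0,0,0]],[[0.19,-0.07,0],[0,0,0]]]}}

```text
time_s: 2.33
tool_pos: [0.4771, 0.0067, 0.0604]
tool_rot: [180.0, 0.2, -0.9]
wrist_force: [-4.2, -3.6, -1.0]
gripper_width: -0.002
grasp_force: 2.2
```

Call:
{"api": "apply_moves", "payload": {"increments": [[[0.015,0,0],[0,0,0]],[[0.03,0,0],[0,0,0]],[[0.045,0,0],[0,0,0]],[[0.055,0,0],[0,0,0]],[[0.055,0,0],[0,0,0]]]}}

```text
time_s: 2.75
tool_pos: [0.4839, 0.0068, 0.0599]
tool_rot: [-180.0, 0.6, -0.9]
wrist_force: [-24.0, -1.0, 15.5]
gripper_width: 0.001
grasp_force: 12.1
```

Call:
{"api": "apply_moves", "payload": {"increments": [[[-0.05,0,0],[0,0,0]],[[-0.15,0,-0.03],[0,0,0]],[[-0.25,0,-0.15],[0,0,0]],[[-0.28,0,-0.35],[0,0,0]],[[-0.28,0,-0.5],[0,0,0]]]}}

```text
time_s: 3.17
tool_pos: [0.4311, 0.0074, 0.1624]
tool_rot: [-180.0, 0.0, -0.9]
wrist_force: [1.1, 0.8, 0.8]
gripper_width: -0.003
grasp_force: 0.0
```

```bash
python3 - <<'E'
from cell import r
import cv2,numpy as np
a=r.snapshot("scene")["frame"][130:270,240:370,::-1];b=r.snapshot("wrist")["frame"][:,:,::-1]
s=r.read_state();print(s['tool_pos'],s['tool_rot'])
a=cv2.resize(a,None,fx=3,fy=3,interpolation=cv2.INTER_CUBIC);b=b[:400,100:500]
c=np.zeros((420,800,3),np.uint8);c[:420,:390]=a;c[:400,400:]=b
cv2.imwrite("pics/c1.png",c)
E
```

```text
[0.43475564 0.00714833 0.16499148] [179.96920481  -0.48281841  -0.87943409]
```

View pics/c1.png

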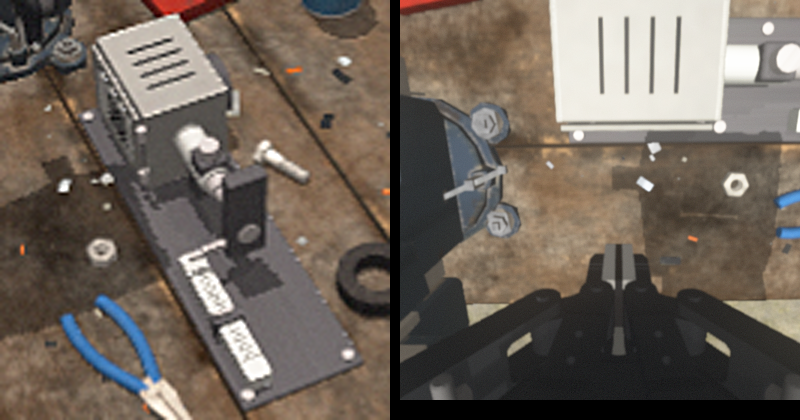

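The door is shut: its edge at (562–720,127) in the wrist view runs parallel to the housing. Next is the button.

Call:
{"api": "apply_moves", "payload": {"increments": [[[0.11,0.12,0],[0,0,0]],[[0.22,0.24,0],[0,0,0]],[[0.33,0.36,0],[0,0,0]],[[0.44,0.48,0.05],[0,0,0]],[[0.54,0.584,0.15],[0,0,0]]]}}

```text
time_s: 3.68
tool_pos: [0.541, -0.1131, 0.1316]
tool_rot: [179.9, -0.2, -0.9]
wrist_force: [1.3, 1.2, -0.2]
gripper_width: -0.004
grasp_force: 0.0
```

Call:
{"api": "apply_moves", "payload": {"increments": [[[0,0,0.03],[0,0,0]],[[0,0,0.06],[0,0,0]],[[0,0,0.09],[0,0,0]],[[0,0,0.12],[0,0,0]],[[0,0,0.12],[0,0,0]]]}}

```text
time_s: 4.1
tool_pos: [0.5378, -0.1101, 0.1059]
tool_rot: [-180.0, 0.1, -0.8]
wrist_force: [0.6, 0.1, -0.5]
gripper_width: -0.001
grasp_force: 0.0
```

Call:
{"api": "apply_moves", "payload": {"increments": [[[0.01,0,0.03],[0,0,0]],[[0.015,0.005,0.05],[0,0,0]],[[0.015,0.005,0.07],[0,0,0]],[[0.015,0.005,0.09],[0,0,0]],[[0.015,0.005,0.1],[0,0,0]]]}}

```text
time_s: 4.52
tool_pos: [0.5418, -0.1119, 0.0865]
tool_rot: [180.0, -0.0, -0.9]
wrist_force: [0.5, 0.5, 4.5]
gripper_width: 0.0
grasp_force: 1.8
```

Call:
{"api": "apply_moves", "payload": {"increments": [[[0,0,0.01],[0,0,0]],[[0,0,0.02],[0,0,0]],[[0,0,0.02],[0,0,0]],[[0,0,0.02],[0,0,0]],[[0,0,0.02],[0,0,0]]]}}

```text
time_s: 4.93
tool_pos: [0.5419, -0.112, 0.0839]
tool_rot: [180.0, -0.1, -0.9]
wrist_force: [-3.6, 2.5, 16.0]
gripper_width: -0.0
grasp_force: 8.3
```

The button bottomed out at 0.0839 with 16 N on it. I'll rise, move over the stop plate and open the jaw.

Call:
{"api": "apply_moves", "payload": {"increments": [[[0,0,-0.1],[0,0,0]],[[0,0,-0.25],[0,0,0]],[[0,0.02,-0.4],[0,0,0]],[[0,0.15,-0.5],[0,0,0]],[[-0.01,0.3,-0.5],[0,0,0]]]}}

```text
time_s: 5.35
tool_pos: [0.5405, -0.1723, 0.187]
tool_rot: [179.9, -0.3, -0.7]
wrist_force: [0.4, 0.4, 1.4]
gripper_width: -0.003
grasp_force: 0.0
```

Call:
{"api": "apply_moves", "payload": {"increments": [[[0,0.04,0],[0,0,0]],[[0,0.04,0],[0,0,0]],[[0,0.04,0],[0,0,0]],[[0,0.04,0],[0,0,0]],[[0,0.04,0],[0,0,0]]], "jaw": 45}}

```text
time_s: 5.77
tool_pos: [0.5384, -0.1789, 0.1821]
tool_rot: [-180.0, 0.1, -0.8]
wrist_force: [-0.6, 0.5, -0.4]
gripper_width: 0.525
grasp_force: 0.0
```

```bash
cat >w.py <<'E'
from cell import r
from h import *
import sys
def cam():
    s=r.read_state();d=r.snapshot("wrist");T=np.eye(4)
    T[:3,:3]=Ro.from_euler('xyz',s['tool_rot'],degrees=True).as_matrix();T[:3,3]=s['tool_pos']
    C=np.linalg.inv(T@np.array(d["tool_from_camera"]));print(s['tool_pos'].round(4),s['tool_rot'].round(1),s['gripper_width'],s['time_s'])
    return d,lambda X:proj(X,d["camera_matrix"],d["k1"],C[:3,:3],C[:3,3])
E
python3 - <<'E'
from w import *
p=np.load("p.npy")
d,P=cam()
a=cv2.resize(d["frame"][:,:,::-1],None,fx=1.25,fy=1.25,interpolation=cv2.INTER_CUBIC)
print(1.25*P(unit(p,[(0,-.1,.084),(-.018,-.162,.125),(.018,-.178,.125),(-.0506,-.17,.04),(-.04,-.055,.1),(-.063,-.302,.006)])))
cv2.imwrite("pics/w1.png",a)
E
```

```text
[ 0.5384 -0.1789  0.1821] [-1.8e+02  1.0e-01 -8.0e-01] 0.5251947711453332 5.7667
[[292.42409611 250.0059796 ]
 [385.4736195  301.43214949]
 [414.68764653 239.91669959]
 [399.08492368 294.88235408]
 [221.75452517 316.21273327]
 [545.84581107 292.58122195]]
```

View pics/w1.png

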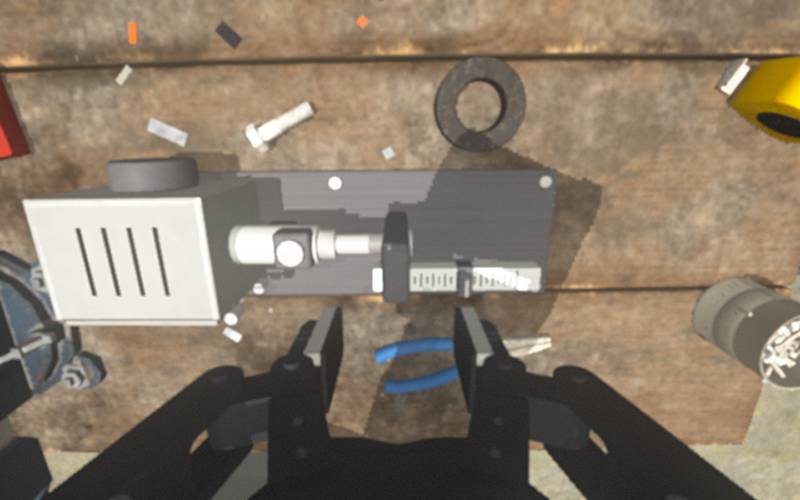

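The wrist view agrees with the model: button at (292,252), plate top between (385,300) and (410,213), clip near (466,278). I'll enlarge around the clip.

```bash
python3 - <<'E'
import cv2
a=cv2.imread("pics/w1.png")[195:310,370:560]
cv2.imwrite("pics/w1c.png",cv2.resize(a,None,fx=4.2,fy=4.2,interpolation=cv2.INTER_CUBIC))
E
```

```text
(no output)
```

View pics/w1c.png

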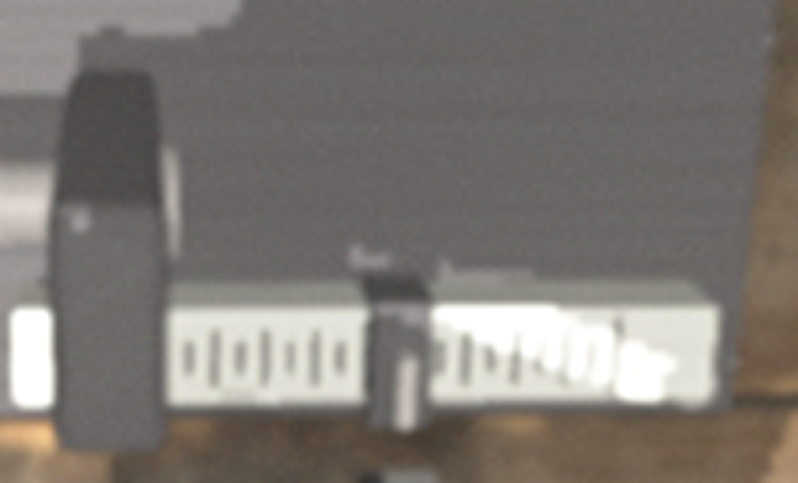

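The fin is the bright strip at crop (405,390), and the top face of the plate spans crop x 55–165 and y 205–450.

```bash
python3 - <<'E'
from h import *
import w
p=np.load("p.npy")
d,P=w.cam()
def inv(c,z):
    o=np.array([370+c[0]/4.2,195+c[1]/4.2])/1.25
    s=least_squares(lambda u:(P(unit(p,(u[0],u[1],z)))[0]-o)*1,[-.03,-.2]).x
    return s.round(4)
for n,c,z in [("fin",(405,385),.036),("finlo",(405,425),.03),("pl",(110,205),.125),("pl2",(110,447),.125),("base corner",(733,405),.006),("c1",(55,330),.125),("c2",(165,330),.125)]: print(n,inv(c,z))
E
```

```text
[ 0.5385 -0.1789  0.1822] [-180.     0.    -0.8] 0.526611629638159 5.8167
fin [-0.045  -0.2245]
finlo [-0.0559 -0.2261]
pl [ 0.0159 -0.1681]
pl2 [-0.0179 -0.1681]
base corner [-0.0618 -0.3008]
c1 [-0.0012 -0.1609]
c2 [-0.0012 -0.1754]
```

Call:
{"api": "apply_moves", "payload": {"increments": [[[0.005,0.008,0.1],[0,0,0]],[[0.005,0.008,0.2],[0,0,0]],[[0.005,0.008,0.3],[0,0,0]],[[0.005,0.008,0.4],[0,0,0]],[[0.005,0.008,0.43],[0,0,0]]]}}

```text
time_s: 6.28
tool_pos: [0.5383, -0.1805, 0.0939]
tool_rot: [-179.9, 0.2, -0.8]
wrist_force: [-0.5, 0.1, 0.4]
gripper_width: 0.528
grasp_force: 0.0
```

Call:
{"api": "apply_moves", "payload": {"increments": [[[0,0,0],[0,0,0]],[[0,0,0],[0,0,0]],[[0,0,0],[0,0,0]],[[0,0,0],[0,0,0]],[[0,0,0],[0,0,0]]], "jaw": 5, "squeeze": 50}}

```text
time_s: 6.7
tool_pos: [0.5399, -0.1815, 0.0976]
tool_rot: [180.0, -0.1, -0.8]
wrist_force: [-1.7, 1.6, 3.0]
gripper_width: 0.175
grasp_force: 52.2
```

Call:
{"api": "apply_moves", "payload": {"increments": [[[0,0,0],[0,0,0]],[[0,0,0],[0,0,0]],[[0,0,0],[0,0,0]],[[0,0,0],[0,0,0]],[[0,0,0],[0,0,0]]]}}

```text
time_s: 7.12
tool_pos: [0.5399, -0.1817, 0.0975]
tool_rot: [180.0, -0.1, -0.8]
wrist_force: [-1.9, 1.9, 6.2]
gripper_width: 0.175
grasp_force: 52.8
```

Gripped. Opening ratio 0.175 is about 15 mm, and the TCP sits at y = -0.1817 as predicted. Next I'll pull about 56 mm.

Call:
{"api": "apply_moves", "payload": {"increments": [[[0,0.05,0],[0,0,0]],[[0,0.1,0],[0,0,0]],[[0,0.15,0],[0,0,0]],[[0,0.2,0],[0,0,0]],[[0,0.24,0],[0,0,0]]]}}

```text
time_s: 7.53
tool_pos: [0.5395, -0.2303, 0.0975]
tool_rot: [180.0, -0.1, -0.9]
wrist_force: [1.4, 4.2, 6.5]
gripper_width: 0.178
grasp_force: 52.7
```

Call:
{"api": "apply_moves", "payload": {"increments": [[[0,0.02,0],[0,0,0]],[[0,0.04,0],[0,0,0]],[[0,0.04,0],[0,0,0]],[[0,0.04,0],[0,0,0]],[[0,0.04,0],[0,0,0]]]}}

```text
time_s: 7.95
tool_pos: [0.5395, -0.238, 0.0976]
tool_rot: [179.9, -0.1, -0.9]
wrist_force: [0.8, 2.3, 6.0]
gripper_width: 0.178
grasp_force: 52.7
```

```bash
python3 - <<'E'
from w import *
p=np.load("p.npy")
d,P=cam();s=r.read_state();print(s['wrist_force'])
a=r.snapshot("scene");b=r.snapshot("side");out=[]
for c,f in((a,6),(b,6)):
    q=proj(unit(p,(-.045,-.226,.038)),c["camera_matrix"],c["k1"],c["R"],c["t"])[0]
    x,y=(q-[33,38]).astype(int);print(q,x,y)
    out.append(cv2.resize(np.ascontiguousarray(c["frame"][y:y+76,x:x+66,::-1]),None,fx=f,fy=f,interpolation=cv2.INTER_CUBIC))
cv2.imwrite("pics/p1.png",np.hstack(out))
cv2.imwrite("pics/w2.png",cv2.resize(d["frame"][150:270,290:450,::-1],None,fx=5,fy=5,interpolation=cv2.INTER_CUBIC))
E
```

```text
[ 0.5395 -0.238   0.0976] [ 1.799e+02 -1.000e-01 -9.000e-01] 0.17839160276056865 7.95
[1.87878    2.51578781 6.15942579]
[313.8811975  233.44657367] 280 195
[302.60276118 225.99140636] 269 187
```

View pics/p1.png

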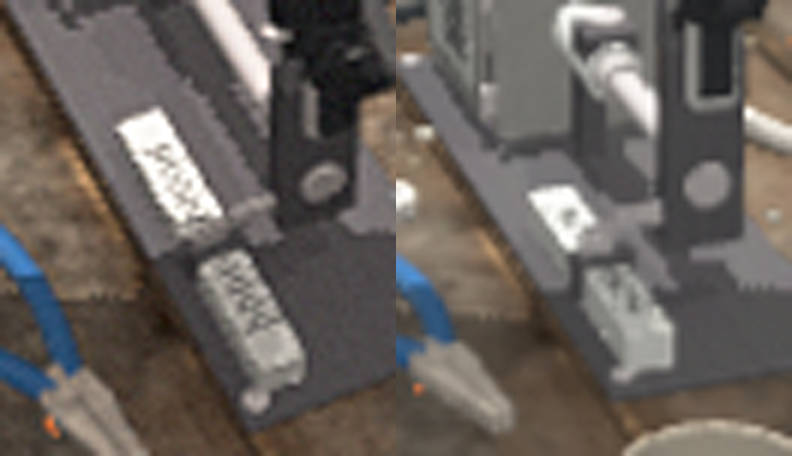

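The rod is out, with the pointer just at the clip: tip near (190,235) in the scene half and (590,240) in the side half. The wrist view should give the fine offset.

View pics/w2.png

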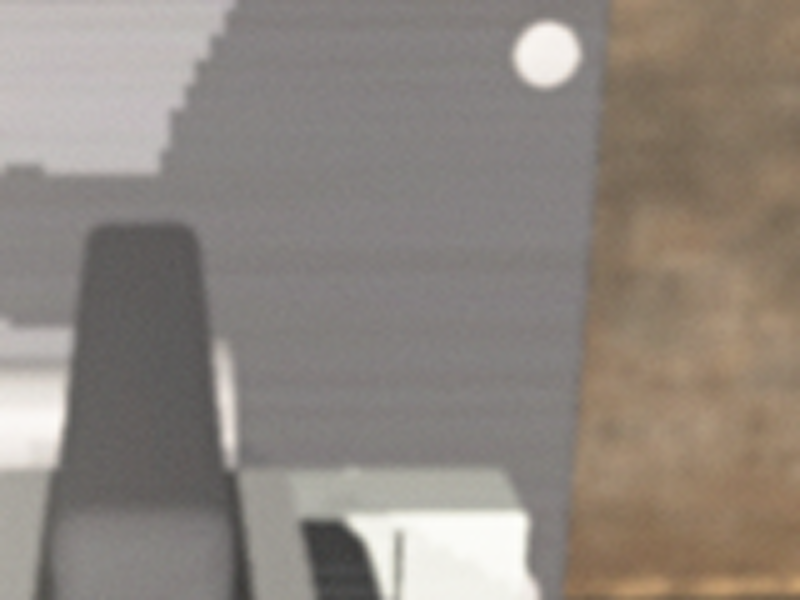

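The pointer and clip are both hidden under the plate here, which is consistent with their being aligned. I'll cross-check with the fixed cameras, before and after, enlarged, with the predicted pixel positions.

```bash
python3 - <<'E'
from w import *
p=np.load("p.npy");rows=[]
for n in("scene","side"):
    c=r.snapshot(n);pr=lambda *X:proj(unit(p,[X]),c["camera_matrix"],c["k1"],c["R"],c["t"])[0]
    q=pr(-.045,-.226,.036);x,y=(q-[16,12]).astype(int)
    row=[]
    for im in(cv2.imread(f"pics/{n}0.png"),np.ascontiguousarray(c["frame"][:,:,::-1])):
        row.append(cv2.resize(im[y:y+24,x:x+32],None,fx=12,fy=12,interpolation=cv2.INTER_LANCZOS4))
    rows.append(np.hstack(row))
    for l,X in dict(fintop=(-.045,-.226,.036),fin5=(-.045,-.231,.036),finm5=(-.045,-.221,.036),tip=(-.0506,-.2263,.04),root=(-.018,-.2263,.04)).items(): print(n,l,((pr(*X)-[x,y]+.5)*12).round())
cv2.imwrite("pics/x.png",np.vstack(rows))
E
```

```text
scene fintop [209. 161.]
scene fin5 [219. 179.]
scene finm5 [198. 143.]
scene tip [184. 160.]
scene root [329. 106.]
side fintop [205. 158.]
side fin5 [212. 169.]
side finm5 [198. 148.]
side tip [180. 146.]
side root [328. 124.]
```

View pics/x.png

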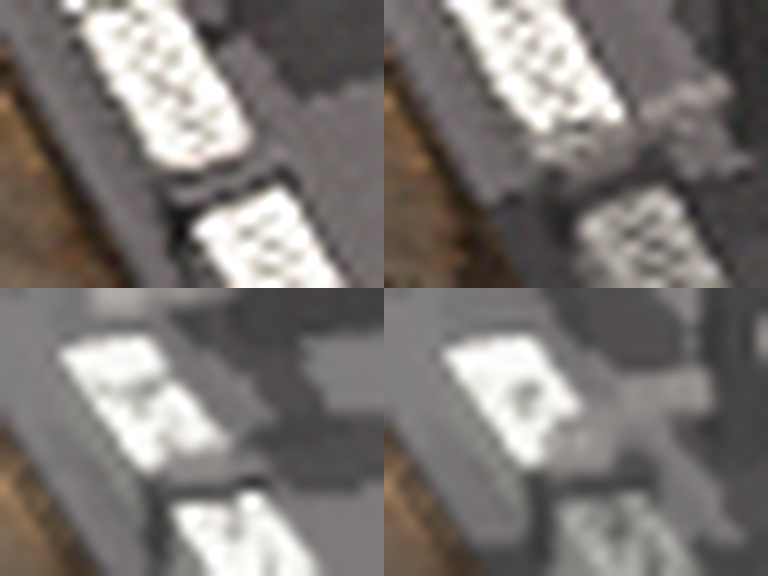

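The blade lies above 40 mm and the fin below 36 mm, which blurs this comparison. I'll firm up the fin position numerically by refining the wrist camera pose in the first wrist picture on known unit points, then bound the hidden clip in the current view.

```bash
cat >z.py <<'E'
from w import *
p=np.load("p.npy");d,_=cam();M=np.array(d["tool_from_camera"]);K=d["camera_matrix"];k=d["k1"]
def P(pos,rot,c,X):
    T=np.eye(4);T[:3,:3]=Ro.from_euler('xyz',rot,degrees=True).as_matrix();T[:3,3]=pos
    D=np.eye(4);D[:3,:3]=Ro.from_rotvec(c[:3]).as_matrix();D[:3,3]=c[3:6]
    C=np.linalg.inv(T@M@D);return proj(unit(p,X),K,k,C[:3,:3],C[:3,3])
w1=([.5384,-.1789,.1821],[-180,.1,-.8])
F=[(0,-.1,.084),(-.018,-.162,.125),(-.018,-.178,.125),(.047,-.302,.006),(-.063,-.302,.006),(.04,-.055,.1),(-.04,-.055,.1),(-.04,.055,.1),(.04,.055,.1)]
O=np.array([(292,252),(385,300),(409,300),(554,172),(545,293),(204,196),(218,320),(60,322),(25,201)])/1.25
f=lambda c:np.r_[(P(*w1,c,F)-O).ravel(),c[:3]/.005,c[3:]/.001]
s=least_squares(f,np.zeros(6),loss='soft_l1');c=s.x
print(c.round(4));print(f(c*0)[:18].reshape(-1,2).round(1).tolist());print(s.fun[:18].reshape(-1,2).round(1).tolist())
def inv(pose,o,z): return least_squares(lambda u:P(*pose,c,[(u[0],u[1],z)])[0]-o,[-.03,-.2]).x.round(4)
g=cv2.cvtColor(cv2.imread("pics/w1.png"),6)
for row in(282,288,294): print(row,g[row,456:478].tolist())
for z in(.036,.033): print("fin",z,inv(w1,np.array([466.4,288])/1.25,z))
print("saddle edges z.03",inv(w1,np.array([370+370/4.2,278])/1.25,.03),inv(w1,np.array([370+430/4.2,278])/1.25,.03))
st=r.read_state();now=(st['tool_pos'],st['tool_rot'])
for z in(.02,.03): print("now hidden bound",z,inv(now,np.array([290+242/5,150+540/5]),z))
E
python3 z.py
```

```text
[ 0.5395 -0.2378  0.0975] [ 1.8e+02 -1.0e-01 -9.0e-01] 0.1792827108117665 8.2
[ 0.006   0.0014  0.0117  0.0007  0.0003 -0.0029]
[[0.2, -1.7], [0.3, 1.1], [3.8, 1.1], [5.5, -3.6], [0.6, -0.5], [-0.4, -3.0], [2.9, -3.1], [-2.7, -5.6], [-1.9, -6.3]]
[[-0.1, 0.8], [-0.5, 2.1], [2.7, 1.8], [2.2, -2.8], [-1.1, -0.6], [-0.3, 0.8], [3.6, -0.5], [-0.8, -1.5], [-0.2, -0.9]]
282 [156, 109, 89, 96, 101, 102, 101, 108, 131, 158, 183, 190, 176, 150, 124, 121, 135, 150, 160, 176, 209, 228]
288 [157, 113, 93, 98, 100, 100, 100, 114, 143, 174, 192, 189, 165, 135, 116, 131, 169, 204, 220, 222, 222, 222]
294 [77, 79, 90, 100, 101, 98, 101, 119, 148, 176, 194, 187, 158, 125, 104, 96, 89, 80, 76, 79, 77, 76]
fin 0.036 [-0.0457 -0.2258]
fin 0.033 [-0.0469 -0.2264]
saddle edges z.03 [-0.0392 -0.2197] [-0.0393 -0.2315]
now hidden bound 0.02 [-0.039  -0.2447]
now hidden bound 0.03 [-0.034  -0.2439]
```

The refined fin position is unit y = -0.226. As a check, the saddle comes out 11.8 mm wide against the given 12 mm, centred at -0.2256. The held plate is at -0.2263, within 1 mm, so I'm handing in.

```bash
python3 -c "
from cell import r
print(r.job_done())"
```

```text
the job is handed in; nothing more can be done
None
```

I shut the door, pressed the lock button fully down, and handed the job in holding the rod about 56 mm out; I measure the pointer within about 1 mm of the clip's fin, though the hand-in gave no verdict.

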